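Ease the phone over the table edge and lay it on the charging pad

TASK

The mobile phone lies flat on the smooth table top, with nothing to get hold of. Slide it out over the table's free edge on the far side from the robot until about a third of its length hangs over, pinch it by that overhanging end and lift it, then lay it down (don't drop it) flat, screen up and centred on the round charging pad, and let go. Don't let the phone fall off the table, and leave the other things on the table where they stand.

Things in the scene. Friction and masses are not known exactly. Their poses are not given: they have to be found in the camera images.
- phone: The mobile phone: a black slab 144 x 67 x 8.5 mm (edges rounded 3 mm), about 165 g, lying screen up on the table. Origin: centre of its underside (where it balances). x along its length towards the end that faces the far table edge (within about 26 degrees at the start), y across its width, z up out of the screen.
- phone_end (a point): Middle of the phone's short end nearest the far table edge, at underside height; 72 mm from the phone's origin along its x.
- table_edge (a point): Point on the straight far edge of the table top, at top-surface height (z = 0). The edge runs parallel to world y the whole width of the table; x points outwards, off the table. The top is 30 mm thick, smooth white laminate, and beyond the edge there is only air; the cabinet and legs below the top stand back 50 mm or more from the edge.
- charger: The round grey wireless charging pad, 90 mm across and 22 mm high, fixed to the table (its cable runs back towards the robot's side and cannot be caught). Origin: centre of its underside. Narrower than the phone is long, so a centred phone sticks out 27 mm beyond it at both ends.
- pad_top (a point): Centre of the charging pad's flat top, 22 mm above the table: the phone's centre belongs above this point.
- pill_bottle: Bystander: amber pill bottle with white twist cap, 49 mm across, 90 mm tall. Origin: centre of its underside.
- hearing_case: Bystander: grey hearing aid case 82 x 62 x 35 mm; it and the charging pad stand on opposite sides of the phone. Origin: centre of its underside.
- coaster: Bystander: round wooden coaster, 96 mm across, 9 mm thick, under the tumbler. Origin: centre of its underside.
- tumbler: Bystander: empty glass tumbler 72 mm across, 100 mm tall, standing on the coaster. Origin: centre of its underside.
- pill_organiser: Bystander: white seven-day pill organiser 196 x 40 x 25 mm. Origin: centre of its underside, x along its length.
- glasses_case: Bystander: brown glasses case 160 x 62 x 42 mm. Origin: centre of its underside, x along its length.
Mind the look-alikes: they are no part of the job. What is meant by the phone is not yellow, and is the smaller of those in its own colour.

How it is judged:
On the way, in this order (a step that is already met when the one before it is completed fails the run):
1. The phone lies flat on the table top with more than 30 mm of its end out over the far edge (x of phone_end in the frame of table_edge above 0.03 m and height (world z) of phone between -0.005 and 0.005 m and angle between phone's own z axis and vertical below 0.06 rad), for 0.2 s.
2. The phone is lifted more than 30 mm, pinched by the third of its length that hung over the edge (height (world z) of phone above 0.03 m and x of the grasp point in the frame of phone above 0.024 m and contact force between the fingers and phone above 1 N), for 0.2 s.
At the end, for the whole second after the job is handed in: The phone lies still, flat (within 3.4 degrees) and screen up on the charging pad, its centre within 20 mm of the pad's centre, any way round, and let go (horizontal distance between phone and pad_top below 0.02 m and z of phone in the frame of pad_top between -0.004 and 0.004 m and angle between phone's own z axis and vertical below 0.06 rad and linear speed of phone below 0.01 m/s and contact force between the fingers and phone below 0.05 N); the robot touches nothing.
It fails at once if The phone falls off the table (height (world z) of phone below -0.03 m).
It fails at once if The phone is let go in the air, more than 25 mm above the pad (height (world z) of phone above 0.047 m and contact force between the fingers and phone below 0.05 N).
It fails at once if One of the other things (pill bottle, hearing aid case, tumbler, coaster, pill organiser, glasses case) is shifted more than 30 mm or tipped over (distance of any of pill_bottle, hearing_case, tumbler, coaster, pill_organiser, glasses_case from where it was at the start of the episode above 0.03 m or angle between any of pill_bottle, hearing_case, tumbler, coaster, pill_organiser, glasses_case's own z axis and vertical above 0.5 rad).
It also fails if it takes over 61 s, if anything falls off the work surface, if the arm or the gripper's body presses on something with over 40 N, if the wrist force passes 120 N, or if a joint passes its speed limit or range.

ROBOT

A 6-joint arm with a two-finger parallel gripper is mounted at the origin on the work surface. World frame = base frame: x ahead of the robot, y to its left, z up, the work surface at z = 0. Lengths are in m, angles in rad, forces in N, time in s.
With the tool pointing down it reaches from about 0.3 to 0.875 m from the base axis. Payload 6.4 kg.
Tool frame: the origin (TCP) lies midway between the tips of the shut fingers; the grasp point (between the pads) lies 19 mm behind it (ctrl.tcp_to_grasp is the distance from the TCP to the grasp point, in m); z points along the fingers, y is the direction in which the jaws open and shut (so a half turn about z gives the same grasp; the last joint's range is limited). The gripper opens to 85 mm and grips with 20 to 120 N. Pads are 22 mm wide; open, the fingers measure 114 mm over their backs; the gripper's body (76 mm by 85 mm) begins 54 mm behind the grasp point. The pads swing forward as they close: fully open they stand 13 mm farther back than shut.
Start: joints at [1.127, 0.181, 1.607, -0, 1.354, -0.206], TCP at [0.135, 0.559, 0.231] pointing down, gripper open.
Joint ranges: [-2.99, 2.99], [-0.89, 2.07], [0.3, 2.58], [-1.14, 4.28], [0, 2.63], [-3.12, 3.12]. Speed limits (rad/s): [2.57, 2.57, 3.01, 3.14, 3.14, 3.14].

INTERFACE

Orientations are given as a unit quaternion [w, x, y, z].
In Python, from bench import monitor, imaging, order, spotter, ctrl gives the robot as it stands.
- The arm moves only by the shell command python3 -m pendant 'ROWS'. ROWS is JSON, a list that holds one entry, the list of rows, each a list of 5 numbers: the shift along the world's x, y, z in mm, then the turn about the world's z in degrees, then the finger opening in mm, from 0 to 85.4. A call has 1 to 8 rows; each row shifts and turns the commanded pose from where the row before left it; what a row does not reach is not made up. A row lasts 1/8 s, in which the tool goes at most 62.5 mm and 10.7 degrees, less where a joint would pass 70% of its speed; a pose out of reach is approached as far as the arm can. A call with a gripper value outside its range is refused whole. The fingers move at their own pace and stop on an object; the grip force is fixed at half the most. Time passes only in rows, so rows that do not move let the fingers close. It gives the time, the measured TCP pose, the force and the opening at its end, in the units of the state.
- monitor.get_obs(): the state, without advancing time (a new reading comes with each control period).
- imaging.camera(name): name is "scene" or "side" or "wrist"; returns a dict with "img" (400x640x3 uint8, red, green, blue), "vfov" (degrees; the focal length in pixels is half the picture's height over the tangent of half this angle, whatever the lens; pixels are square), "cx", "cy" (the principal point, pixels), "distortion" ([k1, k2, p1, p2, k3] as OpenCV has them; the pictures are not rectified), "origin" and "orientation" of the camera in the world. Camera axes: x right, y down, z forward; pixel columns grow to the right and rows downward; lengths in m; the calibration is good to about 2 mm. A picture is of the moment at which its call begins. There is no depth.
- order.hand_in(): hands the job in, once; it reports no verdict.
Trained networks look in the newest picture that a camera, given by its name, has taken for a name from the list of things; names that differ only in an ending like _2 or _b are one class to them, and where a whole thing is asked for, a point or a joint stands for the part that bears it (a point fixed in the world has none). Each returns a list of dicts, best first, with "confidence" (0 to 1); they miss things now and then, are a little off and sometimes report something else, mostly with a low value. They report only what shows in the picture. A call takes as long as a camera call. They do not tell look-alikes from the thing itself.
- spotter.recognise(camera, thing): "at" ([x, y, z] in m, in the coordinates of the camera as it stood for that picture, good to about 4 mm: the middle of the surface that is visible of it).
- spotter.tip_of(camera, thing): "at" ([x, y, z] in m, in the coordinates of the camera as it stood for that picture, good to about 4 mm: a listed point, or the origin of a listed thing).
The state is a dict: "time_s": time; "q": joint angles; "dq": joint speeds; "joint_efforts": joint torques, N m; "eef_pos": TCP position; "eef_rot": TCP orientation; "wrist_force": force on the tool from outside, world axes, zero at the start; "torque": the same for the moment, N m; "opening": opening from 0.0 (shut) to 1.0 (fully open).
Only numpy, scipy, OpenCV 4.12 (cv2) and the standard library are available. Lean on these libraries where they do the work, as an engineer would, in place of code of your own. Each camera call takes 0.05 s, during which the arm holds its last target. There are 200 camera calls.

## Working session

There is one attempt and no reset: what is moved stays moved. The work goes in short steps, Python scripts to look and compute and a shell command to move; the robot and the scene stay as the last step left them, time stands still between calls to the robot, and variables do not carry over. Pictures are saved under pics/ and viewed, about 8 in all and at most 12, crops included, and the job is handed in when it is done.

```bash
ls; mkdir -p pics
cat > h.py <<'E'
import numpy as np, cv2
from scipy.spatial.transform import Rotation as R
from bench import monitor, imaging, order, spotter, ctrl
def rot(c): 
    q=np.array(c['orientation']); return R.from_quat(q[[1,2,3,0]]) if q.size==4 else R.from_matrix(q)
def K(c):
    f=200/np.tan(np.radians(c['vfov'])/2); return np.array([[f,0,c['cx']],[0,f,c['cy']],[0,0,1]])
def pix2w(c,uv,z):
    n=cv2.undistortPoints(np.array(uv,float).reshape(-1,1,2),K(c),np.array(c['distortion'],float)).reshape(-1,2)
    d=rot(c).apply(np.c_[n,np.ones(len(n))]); o=np.array(c['origin'])
    return o+d*((z-o[2])/d[:,2])[:,None]
def w2pix(c,P):
    p=rot(c).inv().apply(np.atleast_2d(P)-c['origin'])
    return cv2.projectPoints(p.reshape(-1,1,3),np.zeros(3),np.zeros(3),K(c),np.array(c['distortion'],float))[0].reshape(-1,2)
def look(n,fn=None):
    c=imaging.camera(n)
    if fn: cv2.imwrite('pics/'+fn,c['img'][:,:,::-1])
    return c
def find(c,n,th,f='tip_of'):
    return [(round(d['confidence'],2),np.round(rot(c).apply(d['at'])+c['origin'],3).tolist()) for d in getattr(spotter,f)(n,th)]
E
python3 - <<'E'
from h import *
for n in ['scene','side']:
    c=look(n,n+'0.png'); print(n,c['origin'],c['vfov'])
    for t in ['phone','phone_end','table_edge','charger','pad_top','pill_bottle','hearing_case','coaster','tumbler','pill_organiser','glasses_case']: print(t,find(c,n,t))
o=monitor.get_obs();print({k:np.round(v,3) for k,v in o.items()},ctrl.tcp_to_grasp)
E
```

```text
pics
scene [ 0.96639846 -0.85032014  1.21425417] 43.968914355045115
phone [(0.91, [0.336, -0.076, -0.003]), (0.81, [0.241, 0.256, -0.002]), (0.62, [0.504, 0.067, -0.001])]
phone_end [(0.85, [0.322, 0.191, -0.004]), (0.79, [0.572, 0.06, 0.001])]
table_edge [(0.9, [0.653, -0.0, -0.006])]
charger [(0.76, [0.482, -0.242, -0.001]), (0.26, [0.652, -0.0, -0.005])]
pad_top [(0.66, [0.483, -0.241, 0.02])]
pill_bottle [(0.74, [0.594, -0.422, 0.003])]
hearing_case [(0.62, [0.444, 0.265, -0.001])]
coaster [(0.55, [0.552, 0.452, -0.002]), (0.21, [0.388, -0.417, -0.005])]
tumbler [(0.78, [0.557, 0.455, 0.005])]
pill_organiser [(0.57, [0.391, -0.421, -0.004])]
glasses_case [(0.85, [0.392, 0.431, -0.002]), (0.41, [0.57, 0.06, -0.001])]
side [0.23488343 1.21086096 0.82600017] 44.44082098408302
phone [(0.97, [0.506, 0.061, -0.0]), (0.88, [0.245, 0.256, -0.002]), (0.83, [0.342, -0.08, -0.004])]
phone_end [(0.76, [0.323, 0.194, -0.004]), (0.73, [0.576, 0.061, 0.002]), (0.62, [0.334, -0.007, 0.001])]
table_edge [(0.93, [0.648, 0.001, -0.002])]
charger [(0.68, [0.481, -0.244, -0.002]), (0.64, [0.555, 0.45
[... 283 characters left out ...]
r [(0.85, [0.561, 0.457, 0.004]), (0.72, [0.597, -0.426, 0.002]), (0.3, [0.395, 0.437, -0.001])]
pill_organiser [(0.97, [0.395, -0.418, -0.0]), (0.18, [0.504, 0.064, -0.002])]
glasses_case [(0.89, [0.397, 0.435, 0.0])]
{'time_s': np.float64(1.2), 'q': array([ 1.127,  0.181,  1.607,  0.   ,  1.354, -0.206]), 'dq': array([ 0.002,  0.001, -0.001, -0.   , -0.001, -0.002]), 'joint_efforts': array([ 0.0000e+00, -4.4484e+01, -3.5169e+01, -0.0000e+00,  1.0000e-03,
       -0.0000e+00]), 'eef_pos': array([0.135, 0.559, 0.231]), 'eef_rot': array([-0.   ,  0.119,  0.993, -0.   ]), 'wrist_force': array([0.835, 0.152, 0.493]), 'torque': array([-0.008, -0.006, -0.025]), 'opening': np.float64(1.004)} 0.0187
```

View pics/scene0.png

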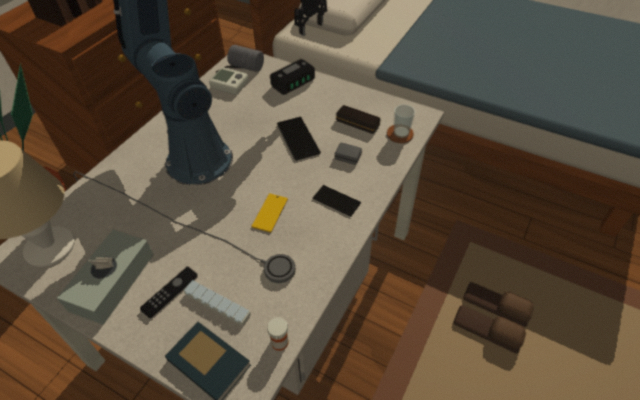

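```bash
python3 -c "
import cv2;a=cv2.imread('pics/side0.png');cv2.imwrite('pics/side0b.png',a)"
```

```text
(no output)
```

View pics/side0.png

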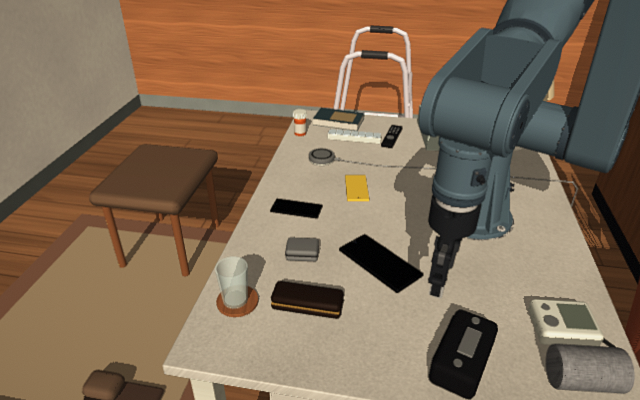

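The phone is the smaller black slab, at scene px (337,200) and side px (297,208). It lies between the grey case and the charging pad. The larger black slab and the yellow one are look-alikes. Next I'll measure its outline.

```bash
cat >> h.py <<'E'
def phone(c,guess,z=0.0085,thr=45,r=60):
    g=cv2.cvtColor(c['img'],cv2.COLOR_RGB2GRAY); m=(g<thr).astype(np.uint8)
    u,v=w2pix(c,[*guess,z])[0].astype(int)
    n,l,s,ce=cv2.connectedComponentsWithStats(m)
    k=l[v,u]; ys,xs=np.where(l==k); W=pix2w(c,np.c_[xs,ys],z)[:,:2]
    (cx,cy),(a,b),t=cv2.minAreaRect((W*1000).astype(np.float32))
    if a<b: a,b,t=b,a,t+90
    t=(t+90)%180-90
    return k,round(cx,1),round(cy,1),round(a,1),round(b,1),round(t,1)
E
python3 - <<'E'
from h import *
for n in ['scene','side']:
    c=look(n)
    for thr in (30,45,60): print(n,thr,phone(c,(0.505,0.064),thr=thr), phone(c,(0.505,0.064),z=0.004,thr=thr))
E
```

```text
scene 30 (np.int32(257), 504.0, 59.5, 134.1, 59.3, -3.1) (np.int32(257), 502.3, 62.9, 134.6, 59.6, -3.1)
scene 45 (np.int32(64), 504.1, 58.9, 138.0, 64.4, -3.1) (np.int32(64), 502.3, 62.3, 138.5, 64.6, -3.1)
scene 60 (np.int32(31), 504.1, 58.6, 139.9, 67.7, -2.6) (np.int32(31), 502.4, 62.0, 140.4, 67.9, -2.6)
side 30 (np.int32(30), 502.3, 72.4, 138.8, 66.4, -3.5) (np.int32(30), 503.8, 66.2, 139.6, 66.8, -3.5)
side 45 (np.int32(118), 502.3, 72.2, 140.6, 68.2, -2.9) (np.int32(118), 503.8, 65.9, 141.4, 68.5, -2.9)
side 60 (np.int32(122), 502.4, 72.3, 140.6, 69.2, -2.9) (np.int32(122), 503.8, 66.0, 141.4, 69.6, -2.9)
```

```bash
python3 -m pendant '[[[33,-60,0,5,50],[33,-60,0,5,50],[33,-60,0,3,50],[33,-60,0,0,50],[33,-60,0,0,50],[33,-60,0,0,50],[33,-60,-20,0,50],[33,-60,-20,0,50]]]'
```

```text
time_s: 2.3
eef_pos: [0.3751, 0.1233, 0.1966]
eef_rot: [0.001, 0.006, 1.0, 0.0]
wrist_force: [0.3, 0.9, 0.1]
opening: 0.584
```

```bash
python3 -m pendant '[[[10,-30,-30,1,50],[7,-27,-40,0,50],[0,0,-50,0,50],[0,0,-50,0,50],[0,0,-18,0,50],[0,0,0,0,50]]]'
python3 - <<'E'
from h import *
c=look('side','s1.png')
im=c['img'][150:270,240:460];cv2.imwrite('pics/s1c.png',cv2.resize(im,(770,420),interpolation=cv2.INTER_CUBIC)[:,:,::-1])
o=monitor.get_obs();print(o['eef_pos'],o['wrist_force'],o['opening'])
E
```

```text
time_s: 3.05
eef_pos: [0.3896, 0.0682, 0.0071]
eef_rot: [-0.002, -0.003, 1.0, 0.0]
wrist_force: [0.1, -0.1, -0.3]
opening: 0.585
[0.39082453 0.06812716 0.00818848] [0.83641014 0.10535927 0.39380884] 0.5870321960473742
```

View pics/s1c.png

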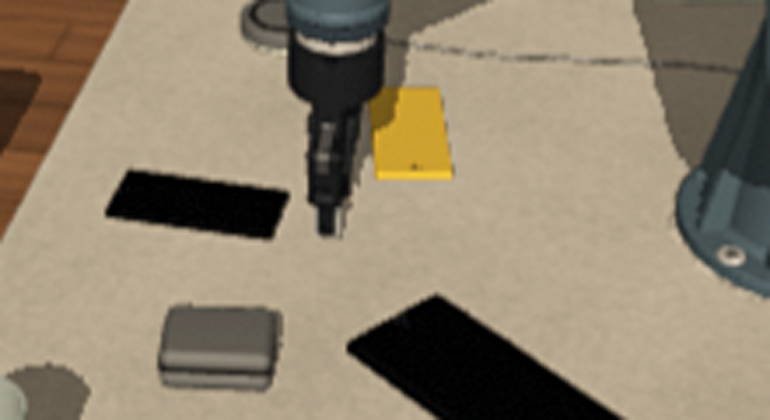

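The near end of the phone is clear in front of the fingers, with a 1–2 cm gap, and the tips are still above the table. I'll step down until they touch.

```bash
for i in 1; do :; done; python3 -m pendant '[[[0,0,-3,0,50],[0,0,-2,0,50],[0,0,0,0,50]]]'; python3 -m pendant '[[[0,0,-1.5,0,50],[0,0,0,0,50]]]'; python3 -m pendant '[[[0,0,-1.5,0,50],[0,0,0,0,50]]]'
```

```text
time_s: 3.48
eef_pos: [0.3914, 0.0681, 0.0037]
eef_rot: [0.001, -0.003, 1.0, -0.0]
wrist_force: [-0.4, 0.1, 0.4]
opening: 0.589
time_s: 3.72
eef_pos: [0.391, 0.0681, 0.0018]
eef_rot: [0.0, -0.003, 1.0, 0.0]
wrist_force: [-0.0, 0.2, 0.1]
opening: 0.583
time_s: 3.98
eef_pos: [0.3909, 0.0681, 0.0001]
eef_rot: [-0.0, -0.003, 1.0, 0.0]
wrist_force: [0.4, 0.0, 0.2]
opening: 0.583
```

```bash
python3 -m pendant '[[[0,0,-1.5,0,50],[0,0,0,0,50]]]'; python3 -m pendant '[[[0,0,-1.5,0,50],[0,0,0,0,50]]]';python3 -m pendant '[[[0,0,-1,0,50],[0,0,0,0,50]]]'
```

```text
time_s: 4.22
eef_pos: [0.3909, 0.0681, -0.0014]
eef_rot: [-0.0, -0.003, 1.0, 0.0]
wrist_force: [0.1, 0.2, -0.0]
opening: 0.588
time_s: 4.47
eef_pos: [0.3909, 0.0681, -0.0029]
eef_rot: [-0.0, -0.003, 1.0, 0.0]
wrist_force: [-0.1, 0.5, 0.5]
opening: 0.581
time_s: 4.72
eef_pos: [0.391, 0.0681, -0.0031]
eef_rot: [-0.0, -0.003, 1.0, -0.0]
wrist_force: [-5.2, 0.4, 13.6]
opening: 0.585
```

```bash
python3 -m pendant '[[[0,-2,3.5,0,50],[8,0,0,0,50],[8,0,0,0,50],[8,0,0,0,50],[8,0,0,0,50],[8,0,0,0,50],[8,0,0,0,50],[8,0,0,0,50]]]';  python3 -m pendant '[[[8,0,0,0,50],[8,0,0,0,50],[8,0,0,0,50],[8,0,0,0,50],[0,0,0,0,50]]]'
cat > s.py <<'E'
from h import *
import sys
g=(float(sys.argv[1]),float(sys.argv[2]))
for n in ['scene','side']:
    c=look(n,sys.argv[3]+n+'.png'); print(n,phone(c,g,z=0.004))
    print(find(c,n,'phone'),find(c,n,'phone_end'),find(c,n,'table_edge'))
E
python3 s.py 0.56 0.065 a
```

```text
time_s: 5.72
eef_pos: [0.4474, 0.0662, -0.0004]
eef_rot: [-0.0, -0.003, 1.0, 0.0]
wrist_force: [-0.2, 0.8, -0.4]
opening: 0.579
time_s: 6.35
eef_pos: [0.48, 0.066, -0.0001]
eef_rot: [0.001, -0.003, 1.0, -0.0]
wrist_force: [0.7, 1.4, 0.4]
opening: 0.587
scene (np.int32(116), 560.8, 66.1, 139.6, 64.5, 0.3)
[(0.72, [0.239, 0.256, -0.003]), (0.65, [0.563, 0.069, -0.003]), (0.61, [0.555, 0.45, -0.004])] [(0.81, [0.628, 0.066, -0.0]), (0.77, [0.326, -0.006, -0.002]), (0.63, [0.323, 0.191, -0.001])] [(0.72, [0.635, 0.068, -0.003]), (0.61, [0.653, 0.001, -0.008])]
side (np.int32(67), 542.6, -101.7, 422.3, 162.7, 85.9)
[(0.88, [0.246, 0.26, -0.0]), (0.72, [0.563, 0.068, 0.002]), (0.62, [0.344, -0.079, -0.002])] [(0.92, [0.634, 0.072, 0.006]), (0.72, [0.337, -0.005, 0.002]), (0.7, [0.327, 0.194, -0.005]), (0.54, [0.565, 0.065, -0.002])] [(0.87, [0.652, 0.002, -0.005])]
```

```bash
python3 -m pendant '[[[8,0,0,0,50],[8,0,0,0,50],[8,0,0,0,50],[8,0,0,0,50],[8,0,0,0,50],[8,0,0,0,50],[8,0,0,0,50],[4,0,0,0,50]]]';  python3 -m pendant '[[[4,0,0,0,50],[0,0,0,0,50],[-8,0,0,0,50]]]'
python3 s.py 0.627 0.066 b
```

```text
time_s: 7.75
eef_pos: [0.5396, 0.0661, -0.0002]
eef_rot: [0.0, -0.003, 1.0, -0.0]
wrist_force: [-1.9, 0.2, 1.8]
opening: 0.586
time_s: 8.12
eef_pos: [0.5353, 0.0661, -0.0001]
eef_rot: [0.001, -0.003, 1.0, -0.0]
wrist_force: [-1.2, 0.6, -0.4]
opening: 0.588
scene (np.int32(143), 627.4, 68.3, 143.5, 74.2, 0.2)
[(0.89, [0.339, -0.078, -0.004]), (0.84, [0.628, 0.067, -0.002]), (0.59, [0.239, 0.257, -0.004])] [(0.78, [0.692, 0.067, -0.004]), (0.69, [0.33, -0.009, -0.002]), (0.62, [0.322, 0.191, -0.002])] [(0.89, [0.656, 0.001, -0.005])]
side (np.int32(96), 671.8, -66.7, 380.5, 279.0, -77.6)
[(0.66, [0.627, 0.066, -0.0]), (0.56, [0.246, 0.261, -0.002])] [(0.97, [0.334, -0.005, 0.003]), (0.84, [0.699, 0.071, 0.0]), (0.56, [0.325, 0.194, 0.001])] [(0.85, [0.65, 0.0, -0.007]), (0.48, [0.597, -0.426, 0.001])]
```

View pics/bscene.png

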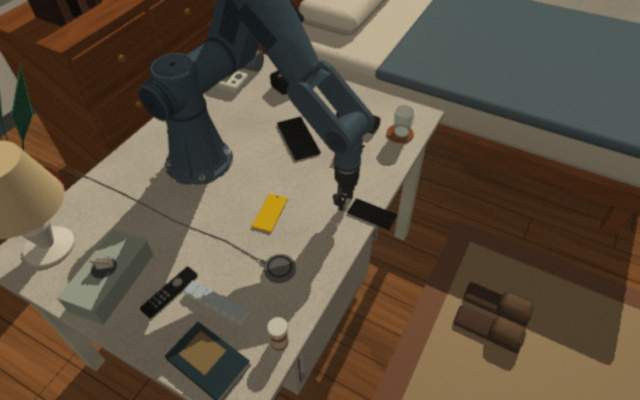

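The phone overhangs the edge at px (370,213), lying flat and square to it, with about 47 mm out. Next I'll go up and over to the overhanging end.

```bash
python3 -m pendant '[[[0,0,40,0,50],[0,0,40,0,85.4],[40,0,0,0,85.4],[40,0,0,0,85.4],[40,1,0,0,85.4],[29,0,0,0.4,85.4],[0,0,-20,0,85.4],[0,0,0,0,85.4]]]'
python3 - <<'E'
from h import *
c=look('wrist','w1.png');print(phone(c,(0.63,0.067),z=0.0085), find(c,'wrist','phone'),find(c,'wrist','phone_end'),find(c,'wrist','table_edge'))
E
```

```text
time_s: 9.52
eef_pos: [0.6806, 0.0674, 0.0561]
eef_rot: [-0.003, -0.007, 1.0, 0.0]
wrist_force: [-0.8, -0.5, -0.4]
opening: 1.0
(np.int32(1), 625.0, 67.4, 139.1, 64.5, 0.6) [(0.85, [0.627, 0.064, 0.003])] [(0.62, [0.699, 0.068, 0.002])] [(0.91, [0.655, -0.003, -0.0])]
```

View pics/w1.png

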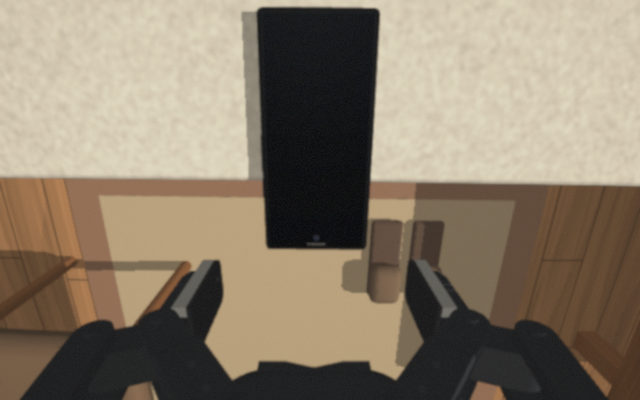

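The overhang is clear, and the phone end at px (315,247) is centred between the fingers (210 to 420). I'll descend and grip.

```bash
python3 -m pendant '[[[1.5,0,-20,0,85.4],[0,0,-20,0,85.4],[0,0,-15,0,85.4],[0,0,-15,0,85.4],[0,0,0,0,85.4]]]'; python3 -m pendant '[[[0,0,0,0,60],[0,0,0,0,60],[0,0,0,0,60],[0,0,0,0,60],[0,0,0,0,60]]]'
python3 - <<'E'
from h import *
c=look('wrist');print(phone(c,(0.61,0.067),z=0.0085))
c=look('side','c.png')
print(find(c,'side','phone'),find(c,'side','phone_end'))
E
```

```text
time_s: 10.35
eef_pos: [0.684, 0.0672, -0.0125]
eef_rot: [-0.002, -0.007, 1.0, 0.0]
wrist_force: [-0.7, 0.0, 0.3]
opening: 1.001
time_s: 10.98
eef_pos: [0.6862, 0.0672, -0.0093]
eef_rot: [0.001, -0.007, 1.0, -0.0]
wrist_force: [-0.2, 0.5, 6.3]
opening: 0.762
(np.int32(1), 667.4, 66.1, 301.9, 188.1, -89.2)
[(0.77, [0.629, 0.064, -0.002]), (0.66, [0.246, 0.258, -0.001])] [(0.89, [0.335, -0.007, 0.004]), (0.87, [0.7, 0.068, -0.0]), (0.83, [0.327, 0.193, -0.002])]
```

```bash
python3 -m pendant '[[[0,0,6,0,50],[0,0,10,0,50],[0,0,15,0,50],[0,0,20,0,50],[0,0,20,0,50],[0,0,15,0,50],[0,0,0,0,50],[0,0,0,0,50]]]'
python3 - <<'E'
from h import *
c=look('wrist');cs=look('side')
print(find(cs,'side','phone'),find(cs,'side','phone_end'))
im=cs['img'][100:300,180:420];a=cv2.resize(im,(480,400),interpolation=cv2.INTER_CUBIC)
b=cv2.resize(c['img'],(320,200));b=np.vstack([b,np.zeros_like(b)])
cv2.imwrite('pics/d.png',np.hstack([a,b])[:,:,::-1])
E
```

```text
time_s: 12.18
eef_pos: [0.685, 0.0672, 0.0752]
eef_rot: [-0.0, -0.007, 1.0, 0.0]
wrist_force: [-0.3, 0.4, -1.9]
opening: 0.762
[(0.92, [0.343, -0.08, -0.004]), (0.77, [0.625, 0.067, 0.086]), (0.63, [0.243, 0.258, 0.0])] [(0.97, [0.695, 0.065, 0.085]), (0.65, [0.335, -0.007, 0.002]), (0.64, [0.325, 0.195, -0.001])]
```

View pics/d.png

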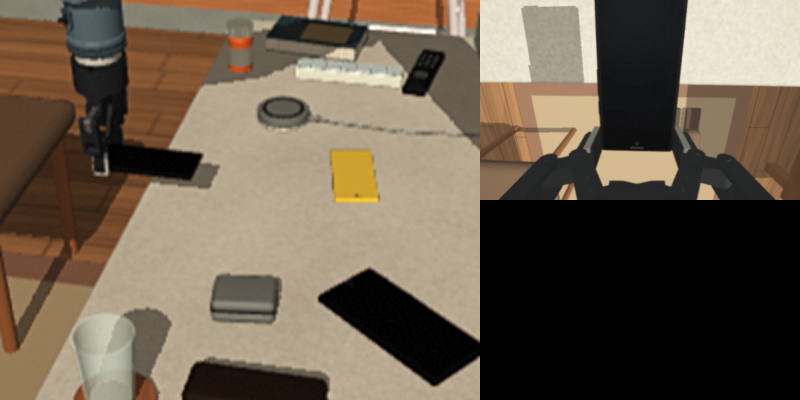

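The phone is pinched by its end at side-crop px (103,160), held nearly level and clear of the table. I'll carry it to above the pad.

```bash
python3 -m pendant '[[[-5,-10,0,0,50],[-10,-20,0,0,50],[-14,-30,0,0,50],[-14,-30,0,0,50],[-14,-30,0,0,50],[-14,-30,0,0,50],[-14,-30,0,0,50],[-14,-30,0,0,50]]]';python3 -m pendant '[[[-14,-30,0,0,50],[-14,-30,0,0,50],[-10,-25,0,0,50],[-7,-15,-5,0,50],[0,0,-10,0,50],[0,0,-10,0,50],[0,0,-10,0,50],[0,0,0,0,50]]]'
python3 - <<'E'
from h import *
c=look('wrist','e_w.png');print(find(c,'wrist','phone'),find(c,'wrist','pad_top'))
z=monitor.get_obs()['eef_pos'][2]+.0093;print(z,phone(c,(0.46,-.243),z=z+.0085))
for n in('scene','side'):
  cs=look(n,'e_%s.png'%n);print(find(cs,n,'phone'),find(cs,n,'phone_end'),find(cs,n,'pad_top'),find(cs,n,'charger'))
im=cs['img'][90:210,250:420];cv2.imwrite('pics/e.png',cv2.resize(im,(765,540),interpolation=cv2.INTER_CUBIC)[:,:,::-1])
E
```

```text
time_s: 13.38
eef_pos: [0.5849, -0.145, 0.0759]
eef_rot: [-0.0, -0.006, 1.0, -0.0]
wrist_force: [-0.4, -0.7, -1.0]
opening: 0.763
time_s: 14.38
eef_pos: [0.5409, -0.2415, 0.0392]
eef_rot: [-0.001, -0.007, 1.0, 0.001]
wrist_force: [-0.5, 0.1, -1.7]
opening: 0.761
[(0.67, [0.48, -0.243, 0.049])] []
0.05019727223859574 (np.int32(1), 521.1, -242.1, 297.1, 185.3, -89.3)
[(0.79, [0.241, 0.259, -0.002]), (0.61, [0.481, -0.239, 0.047]), (0.59, [0.339, -0.078, -0.004]), (0.49, [0.551, -0.246, 0.048])] [(0.93, [0.548, -0.241, 0.051]), (0.79, [0.324, 0.191, -0.002]), (0.27, [0.441, 0.261, -0.004])] [(0.87, [0.48, -0.24, 0.021])] [(0.77, [0.479, -0.241, -0.002])]
[(0.87, [0.482, -0.244, 0.046]), (0.77, [0.247, 0.259, -0.003]), (0.67, [0.344, -0.08, -0.005])] [(0.93, [0.336, -0.006, 0.001]), (0.88, [0.556, -0.245, 0.051]), (0.8, [0.323, 0.192, -0.003]), (0.32, [0.594, -0.426, 0.003])] [(0.67, [0.482, -0.244, 0.022])] [(0.91, [0.482, -0.244, -0.001])]
```

View pics/e.png

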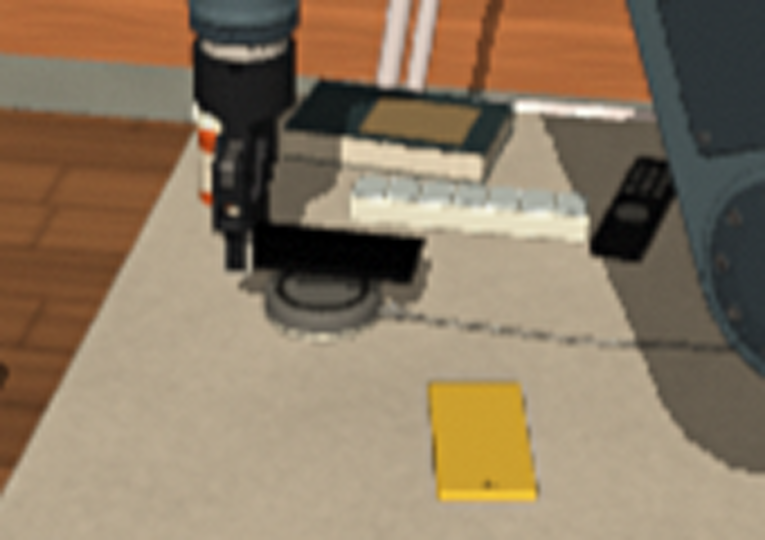

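The phone is centred over the pad to within a few mm, about 26 mm above it. I'll lower it until it touches.

```bash
python3 -m pendant '[[[0,0,-6,0,50],[0,0,-6,0,50],[0,0,-5,0,50],[0,0,-3,0,50],[0,0,0,0,50]]]';python3 -m pendant '[[[0,0,-2,0,50],[0,0,0,0,50]]]';python3 -m pendant '[[[0,0,-2,0,50],[0,0,0,0,50]]]';python3 -m pendant '[[[0,0,-1.5,0,50],[0,0,0,0,50]]]'
```

```text
time_s: 15.65
eef_pos: [0.5413, -0.2428, 0.0203]
eef_rot: [-0.0, -0.007, 1.0, 0.0]
wrist_force: [-0.3, 0.8, -2.1]
opening: 0.768
time_s: 15.9
eef_pos: [0.5415, -0.2429, 0.0187]
eef_rot: [-0.0, -0.007, 1.0, -0.0]
wrist_force: [0.0, -0.6, -1.2]
opening: 0.763
time_s: 16.15
eef_pos: [0.5414, -0.2428, 0.0166]
eef_rot: [-0.0, -0.007, 1.0, 0.0]
wrist_force: [0.7, -0.2, -2.0]
opening: 0.764
time_s: 16.4
eef_pos: [0.5414, -0.2428, 0.0151]
eef_rot: [-0.0, -0.007, 1.0, 0.0]
wrist_force: [-0.3, -0.5, -2.2]
opening: 0.764
```

```bash
python3 -m pendant '[[[0,0,-1,0,50],[0,0,0,0,50]]]';python3 -m pendant '[[[0,0,-1,0,50],[0,0,0,0,50]]]';python3 -m pendant '[[[0,0,-1,0,50],[0,0,0,0,50]]]'
```

```text
time_s: 16.65
eef_pos: [0.5414, -0.2428, 0.0141]
eef_rot: [-0.0, -0.007, 1.0, 0.0]
wrist_force: [0.6, -0.3, -2.2]
opening: 0.759
time_s: 16.9
eef_pos: [0.5415, -0.2429, 0.0133]
eef_rot: [0.0, -0.007, 1.0, -0.0]
wrist_force: [-0.1, -0.2, -1.5]
opening: 0.764
time_s: 17.15
eef_pos: [0.5416, -0.2429, 0.013]
eef_rot: [0.0, -0.007, 1.0, -0.0]
wrist_force: [-1.8, 1.2, 4.6]
opening: 0.768
```

The force changes from -2 N to +4.6 N, so the phone is resting on the pad. I'll open and check before rising.

```bash
python3 -m pendant '[[[0,0,0,0,70],[0,0,0,0,76],[0,0,0,0,85.4],[0,0,0,0,85.4],[0,0,0,0,85.4]]]'
python3 - <<'E'
from h import *
for n in('scene','side'):
  cs=look(n);print(find(cs,n,'phone'),find(cs,n,'phone_end'),find(cs,n,'pad_top'))
E
python3 -m pendant '[[[0,0,10,0,85.4],[0,0,20,0,85.4],[0,0,40,0,85.4],[0,0,40,0,85.4],[0,0,40,0,85.4],[0,0,0,0,85.4]]]'
python3 - <<'E'
from h import *
c=look('wrist');print(phone(c,(0.48,-.243),z=.0305))
ims=[cv2.resize(c['img'],(400,250))]
for n,(r,q) in (('side',(90,250)),('scene',(210,200))):
  cs=look(n);print(find(cs,n,'phone'),find(cs,n,'phone_end'),find(cs,n,'pad_top'),phone(cs,(0.48,-.243),z=.026))
  ims.append(cv2.resize(cs['img'][r:r+110,q:q+176],(400,250),interpolation=cv2.INTER_CUBIC))
cv2.imwrite('pics/f.png',np.vstack([np.hstack(ims[:2]),np.hstack([ims[2],ims[2]*0])])[:,:,::-1])
E
```

```text
time_s: 17.77
eef_pos: [0.5415, -0.2429, 0.0122]
eef_rot: [-0.0, -0.007, 1.0, 0.0]
wrist_force: [-0.2, 1.1, 0.2]
opening: 0.995
[(0.84, [0.482, -0.243, 0.019]), (0.79, [0.241, 0.258, -0.001]), (0.58, [0.337, -0.078, -0.002]), (0.49, [0.482, -0.241, 0.022])] [(0.88, [0.55, -0.242, 0.022]), (0.78, [0.325, 0.191, -0.003])] [(0.81, [0.481, -0.24, 0.024])]
[(0.83, [0.481, -0.242, 0.019]), (0.71, [0.399, 0.437, 0.0]), (0.68, [0.346, -0.08, -0.001]), (0.67, [0.244, 0.258, -0.0])] [(0.97, [0.553, -0.246, 0.021]), (0.77, [0.336, -0.009, -0.001])] [(0.74, [0.482, -0.242, 0.025])]
time_s: 18.92
eef_pos: [0.5441, -0.2446, 0.1684]
eef_rot: [0.004, -0.007, 1.0, -0.003]
wrist_force: [-0.4, -1.0, 0.2]
opening: 0.995
(np.int32(1), 480.3, -244.4, 139.8, 67.7, -0.7)
[(0.7, [0.343, -0.081, 0.0]), (0.69, [0.481, -0.245, 0.02])] [(0.87, [0.552, -0.245, 0.022]), (0.76, [0.337, -0.006, 0.0]), (0.66, [0.323, 0.196, 0.0])] [(0.83, [0.486, -0.243, 0.023]), (0.56, [0.482, -0.244, 0.02])] (np.int32(106), 480.6, -237.7, 142.8, 73.3, -0.8)
[(0.91, [0.337, -0.078, -0.003]), (0.66, [0.238, 0.258, -0.003]), (0.58, [0.484, -0.241, 0.019])] [(0.86, [0.549, -0.243, 0.023]), (0.59, [0.33, -0.01, -0.002]), (0.52, [0.655, -0.0, -0.006])] [(0.75, [0.482, -0.241, 0.023])] (np.int32(1), -363.1, 235.7, 2046.2, 1036.2, -17.8)
```

View pics/f.png

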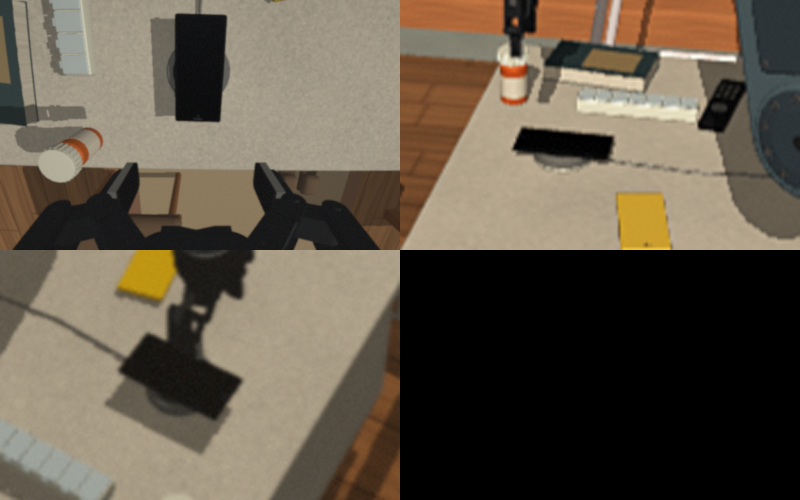

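The phone lies flat on the pad at wrist-view px (200,68), with the pad showing evenly on both sides. The fingers are well clear, so I'll hand in.

```bash
python3 -m pendant '[[[0,0,0,0,85.4],[0,0,0,0,85.4]]]'; python3 -c "
from h import *
print(order.hand_in())"
```

```text
time_s: 19.62
eef_pos: [0.5415, -0.2429, 0.1621]
eef_rot: [-0.0, -0.007, 1.0, 0.0]
wrist_force: [-0.4, 0.4, -0.3]
opening: 1.001
the job is handed in; nothing more can be done
None
```

The phone is lying flat, screen up, on the charging pad and has been let go. I handed the job in at about 19.6 s; no verdict was reported.

- **Slide:** I pushed it from behind with the part-open fingers until about 47 mm hung over the far edge, lying flat and square to it.
- **Lift:** I pinched it across its width about 58 mm ahead of its centre and lifted it about 85 mm. It stayed nearly level.
- **Placing:** I lowered it until the wrist force showed contact (from -2 N to about +5 N). I then opened the fingers and moved straight up.

**Last checks:**
- **Phone:** the networks put its centre at about (0.482, -0.243) and its height at 0.019–0.020. The pad centre is at about (0.482, -0.242) with its top at 0.022, so the phone is centred within a few mm.
- **Gripper:** it was fully open about 16 cm above the table, with no contact force.
- **Other things:** those in the last pictures looked undisturbed. I did not re-measure their positions.
- **Disagreements:** my dark-pixel outline check failed in the scene camera at the end because the phone merged with other dark areas. In the side camera it read about 5 mm off across the phone, because the visible side face was included. The wrist-camera outline, (0.480, -0.244) at -0.7°, agreed with the networks.

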